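Strip the bearing blocks off a guide rod and grease the rod

TASK

Slide every bearing block off the free end of the guide rod and put them all into the red tray. Then take the brush from its orange holder, dip its bristle end into the yellow grease pot and dab the rod near the stand, then at mid-length, then near its free end, dipping afresh before each dab. Finally stand the brush back in its holder, leaving the pot upright and the other tools where they lie.

Things in the scene. Friction and masses are not known exactly. Their poses are not given: they have to be found in the camera images.
- work_board: Fixed plywood platform (the board) 316 x 668 x 62 mm that covers the chest top; everything stands on its upper face, at z = 0.062 m. Origin at the centre of its underside. Tools seen under or around its edges are only scenery.
- stand: Fixed stand: blue upright 46 x 36 mm, 86 mm high, on a grey foot 100 x 60 x 12 mm. Origin at the centre of the foot's underside. From its -y face a round steel rod, 20 mm in diameter, juts out level along the stand's own -y; its axis is 72 mm above the board. The bare rod is 165 mm long (y from -22 to -187 mm), fixed at the stand, open and plain at the other end; a steel flange 34 mm in diameter is at its root.
- rod_root (a point): Point on the rod's axis 25 mm from the root flange: where 'near the stand' is (axes as the stand's). The rod's surface is 10 mm from its axis.
- rod_mid (a point): Point on the rod's axis half-way along the bare rod: mid-length (axes as the stand's).
- rod_outer (a point): Point on the rod's axis 25 mm short of the free end: where 'near its free end' is (axes as the stand's).
- rod_end (a point): Centre of the rod's free end face (axes as the stand's).
- block1_centre (a point): Centre of bearing block 1 of up to three (two or three are present): aluminium, 40 mm (own x) x 24 mm (own y, along the rod) x 40 mm high, 90 g, with a through bore 26 mm in diameter along y. It hangs loose on the rod, its centre 3 mm below the rod's axis; grip it across x. The blocks stand in number order on the rod, block 1 nearest the stand. Axes as the block's own.
- block2_centre (a point): Centre of bearing block 2 of up to three (two or three are present): aluminium, 40 mm (own x) x 24 mm (own y, along the rod) x 40 mm high, 90 g, with a through bore 26 mm in diameter along y. It hangs loose on the rod, its centre 3 mm below the rod's axis; grip it across x. The blocks stand in number order on the rod, block 1 nearest the stand. Axes as the block's own.
- block3_centre (a point): Centre of bearing block 3 of up to three (two or three are present): aluminium, 40 mm (own x) x 24 mm (own y, along the rod) x 40 mm high, 90 g, with a through bore 26 mm in diameter along y. It hangs loose on the rod, its centre 3 mm below the rod's axis; grip it across x. The blocks stand in number order on the rod, block 1 nearest the stand. Axes as the block's own.
- tray: Loose red open tray, outside 115 mm (own x) x 155 mm (own y) x 30 mm high, walls and floor 4 mm thick, 0.7 kg; origin at the centre of its underside. A block in it stands upright with its centre 24 mm above the tray's underside.
- pot_mouth (a point): Centre of the mouth (rim height) of the loose yellow round pot: 46 mm high, 76 mm over the rim, inside 66 mm wide and 40 mm deep, 0.4 kg; it stands on the board. z up along the pot's axis.
- pot: The same pot; origin at the centre of its underside, z along its axis.
- holder_mouth (a point): Centre of the mouth of the fixed orange brush holder, 60 mm above the board: a round upright tube, 34 mm bore, flared to 54 mm over the top 14 mm, inside floor 8 mm above the board, foot 64 mm in diameter.
- brush: Round brush, 190 mm long, 90 g, standing bristles down in the holder; origin at the centre of its flat bristle end, z along the handle. Grey rigid bristle end 25 mm in diameter (0 to 45 mm), brass ferrule 26 mm in diameter (40 to 70 mm), wooden handle 24 mm in diameter (95 to 175 mm).
- brush_handle (a point): Grip point on the brush's axis, 140 mm above its bristle end.
- brush_tip (a point): Centre of the flat bristle end of the brush.
- green_driver: Bystander: screwdriver with a green handle, 190 mm long along y, near edge; origin under its middle.
- small_wrench: Bystander: small steel combination wrench, 150 mm long, near edge.
- back_wrench: Bystander: steel combination wrench, 170 mm long, far edge.
- drift_punch: Bystander: dark drift punch, 150 mm long, far edge.
- short_bar: Bystander: steel extension bar, 151 mm long, far edge.
- filter_cap: Bystander: black round cap, 74 mm across, 22 mm high, near right corner.

How it is judged:
By the outcome, as a careful person would: the job done as asked, in the order asked, and still so for the second after the job is handed in, with the robot touching nothing.
Of block1, block2, block3 only 2 to 3 are there at a start; the rules pass over those that are not, and their reading is None.
At some moment in a run one of pot, tray may be knocked a few centimetres aside while the robot is not near it.
It also fails if it takes over 200 s, if anything falls off the work surface, if the arm or the gripper's body presses on something with over 40 N, if the wrist force passes 120 N, or if a joint passes its speed limit or range.

ROBOT

A 6-joint arm with a two-finger parallel gripper is mounted at the origin on a cart in front of the work surface, level with it; the furniture and walls round the work are solid. World frame = base frame: x ahead of the robot, y to its left, z up, the work surface at z = 0. Lengths are in mm, angles in rad, forces in N, time in s.
With the tool pointing down it reaches from about 350 to 875 mm from the base axis. Payload 4.2 kg.
Tool frame: the origin (TCP) lies at the very end of the fingers, on their centre line; the grasp point (between the pads) lies 19 mm behind it; z points along the fingers, y is the line along which they close (so a half turn about z gives the same grasp; the last joint's range is limited). The gripper opens to 85 mm and grips with 20 to 120 N. Pads are 22 mm wide; open, the fingers measure 114 mm over their backs; the gripper's body (76 mm by 85 mm) begins 54 mm behind the grasp point. The pads swing forward as they close: fully open they stand 13 mm farther back than shut.
Start: joints at [0.259, 0.385, 0.008, 0, -1.194, -0.259], TCP at [624.979, 0.025, 231.312] pointing down, gripper open.
Joint ranges: [-3.14, 3.14], [-1.21, 2.06], [-1.07, 1.41], [-3.16, 2.05], [-2.99, -0.16], [-3.1, 3.1]. Speed limits (rad/s): [2.79, 2.79, 3.14, 3.14, 3.14, 3.14].

INTERFACE

Orientations are given as a unit quaternion [x, y, z, w].
In Python, from bench import arm, optics gives the robot as it stands. The module is installed in compiled form; this text tells all that it offers.
- The arm moves only by the tool step_arm, never from a script. Its argument "motion" is a list of rows, each an object with "dr": the turn, a rotation vector about the tool's x, y, z in units of 8 degrees (1.0 is 8 degrees), a list of three; "slide": the shift along the tool's x, y, z in mm, a list of three; "jaw": the finger opening in mm, from 0 to 85.4. A call has exactly 8 rows; each row is the pose to reach, as a shift and turn from the pose commanded when the call began, along the tool's axes at that moment; what a row does not reach only later rows make up. A row lasts 1/8 s, in which the tool goes at most 62.5 mm and 10.7 degrees, less where a joint would pass 70% of its speed; a pose out of reach is approached as far as the arm can. A call with a gripper value outside its range is refused whole. The fingers move at their own pace and stop on an object; the grip force is fixed at half the most. Time passes only in rows, so rows that repeat a pose let the fingers close, or fill a call up. It gives the time, the measured TCP pose, the force, the opening and the grip force at its end, in the units of the state.
- arm.read_state(): the state, without advancing time (a new reading comes with each control period).
- optics.get_image(name): name is "scene" or "side" or "wrist"; returns the picture (384x512x3 uint8, blue, green, red); there is no depth.
- optics.camera_info(name): a dict with "camera_matrix" (3x3 intrinsics, pixels), "view" (4x4, takes a point from world to camera coordinates); the wrist camera has in their place "T_tool_cam" (4x4, takes a point from camera to tool coordinates, whose origin is the TCP and whose axes are the flange's). Camera axes: x right, y up, looking along -z (the intrinsics and any distortion apply to the point x, -y, -z); pixel columns grow to the right and rows downward; lengths in mm; the calibration is good to about 2 mm. The wrist camera is an equidistant fisheye: a pixel r from the principal point sees the ray r / f radians off the axis. A picture is of the moment at which its call begins: read the wrist's pose just before it. camera_info takes no time and is no camera call.
- arm.job_done(): hands the job in; it is judged then, once.
The state is a dict: "clock": time; "joints": joint angles; "joint_vel": joint speeds; "joint_efforts": joint torques, N m; "position": TCP position; "ee_rot": TCP orientation; "contact_force": force on the tool from outside, world axes, zero at the start; "wrist_torque": the same for the moment, N m; "gripper_width": finger opening in mm; "grasp_force": force on a finger pad.
Only numpy, scipy, OpenCV 4.12 (cv2) and the standard library are available. Lean on these libraries where they do the work, as an engineer would, in place of code of your own. Each camera call takes 0.05 s, during which the arm holds its last target. There are 200 camera calls.

## Working session

There is one attempt and no reset: what is moved stays moved. The work goes in short steps, Python scripts to look and compute and a tool call to move; the robot and the scene stay as the last step left them, time stands still between calls to the robot, and variables do not carry over. Pictures are saved under pics/ and viewed, at most 14 in all, crops included, and the job is handed in when it is done.

Besides the shell and the picture viewer there is one more tool, called after ">>>" as a command line: name --argument value ..., lists and objects as JSON in quotes. step_arm: Moves the arm, as the interface text tells. Its arguments: {"type":"object","properties":{"motion":{"type":"array","items":{"type":"object","properties":{"dr":{"type":"array","items":{"type":"number"}},"slide":{"type":"array","items":{"type":"number"}},"jaw":{"type":"number"}}}}},"required":["motion"]}

```bash
mkdir -p pics
python3 - <<'E'
from bench import arm, optics
import cv2, numpy as np
np.set_printoptions(precision=3,suppress=True)
for n in ("scene","side"):
    im=optics.get_image(n); cv2.imwrite(f"pics/{n}0.png",cv2.resize(im,(800,600),interpolation=cv2.INTER_CUBIC)); cv2.imwrite(f"{n}0_raw.png",im)
for n in ("scene","side","wrist"):
    print(n,optics.camera_info(n))
print(arm.read_state())
E
```

```text
scene {'camera_matrix': array([[458.469,   0.   , 253.796],
       [  0.   , 458.469, 192.633],
       [  0.   ,   0.   ,   1.   ]]), 'view': array([[   0.647,   -0.762,   -0.017, -409.257],
       [   0.455,    0.368,    0.811, -319.755],
       [  -0.611,   -0.533,    0.585, -922.952],
       [   0.   ,    0.   ,    0.   ,    1.   ]])}
side {'camera_matrix': array([[389.039,   0.   , 262.274],
       [  0.   , 389.039, 192.146],
       [  0.   ,   0.   ,   1.   ]]), 'view': array([[  -0.961,   -0.277,   -0.   ,  469.235],
       [   0.148,   -0.512,    0.846, -255.763],
       [  -0.235,    0.813,    0.533, -740.747],
       [   0.   ,    0.   ,    0.   ,    1.   ]])}
wrist {'camera_matrix': array([[297.319,   0.   , 251.284],
       [  0.   , 297.319, 191.572],
       [  0.   ,   0.   ,   1.   ]]), 'T_tool_cam': array([[   0.002,    0.958,    0.288,   74.116],
       [   1.   ,   -0.002,    0.   ,    0.774],
       [   0.001,    0.288,   -0.958, -142.121],
       [   0.   ,    0.   ,    0.   ,    1.   ]])}
{'clock': 0.1, 'joints': array([ 0.259,  0.385,  0.007, -0.   , -1.194, -0.259]), 'joint_vel': array([-0.001, -0.001,  0.005,  0.002, -0.002,  0.   ]), 'joint_efforts': array([ -0.   , -39.332,  18.893,   4.198,  -0.003,  -0.   ]), 'position': array([624.481,   0.015, 230.339]), 'ee_rot': array([-0.707,  0.707,  0.001, -0.001]), 'contact_force': array([-0.234, -0.706, -0.651]), 'wrist_torque': array([ 0.022, -0.01 ,  0.001]), 'grasp_force': 0.0, 'gripper_width': 85.46805686151981}
```

View pics/scene0.png

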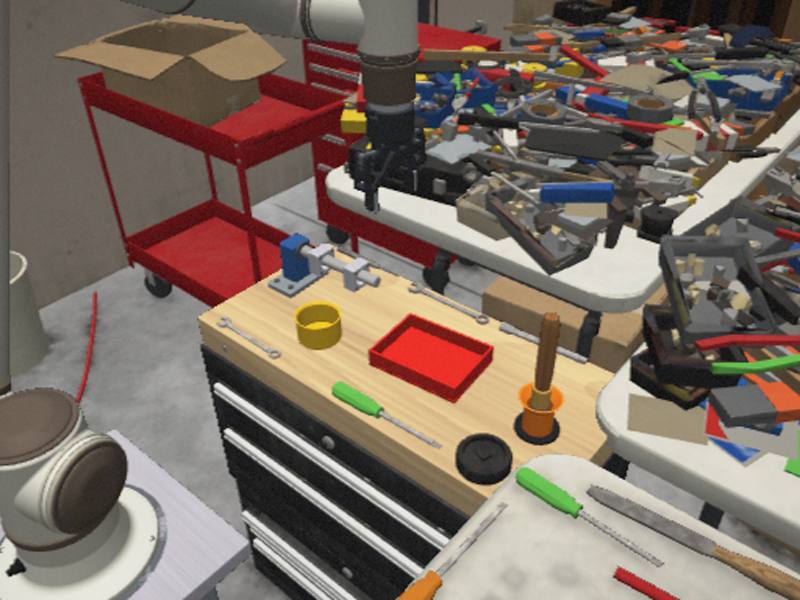

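View pics/side0.png

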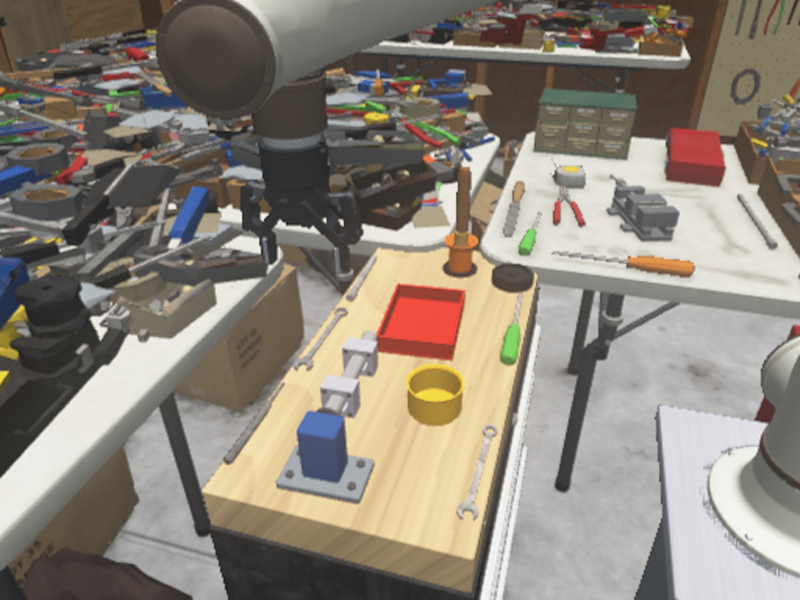

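Two blocks are on the rod. In the scene view the blue stand is at (294,255), the blocks at (320,262) and (357,273), the pot at (319,325), the tray at (432,355) and the brush at (545,370). The side view agrees. I'll triangulate these points next.

```bash
cat > h.py <<'E'
from bench import arm, optics
import cv2, numpy as np
from scipy.spatial.transform import Rotation as R
np.set_printoptions(precision=1,suppress=True)
S=512/800
def ray(n,uv,st=None):
    """world origin, direction for raw pixel"""
    ci=optics.camera_info(n); K=ci['camera_matrix']
    x=(uv[0]-K[0,2])/K[0,0]; y=(uv[1]-K[1,2])/K[1,1]
    if n=='wrist':
        r=np.hypot(x,y); s=np.sin(r)/max(r,1e-9); d=np.array([x*s,-y*s,-np.cos(r)])
        T=tool(st)@ci['T_tool_cam']
    else:
        d=np.array([x,-y,-1]); T=np.linalg.inv(ci['view'])
    d=T[:3,:3]@d
    return T[:3,3],d/np.linalg.norm(d)
def tool(st):
    T=np.eye(4); T[:3,:3]=R.from_quat(st['ee_rot']).as_matrix(); T[:3,3]=st['position']; return T
def atz(n,uv,z,st=None):
    o,d=ray(n,uv,st); return o+d*(z-o[2])/d[2]
def tri(a,b,na='scene',nb='side'):
    o1,d1=ray(na,a); o2,d2=ray(nb,b)
    t=np.linalg.lstsq(np.c_[d1,-d2],o2-o1,rcond=None)[0]
    p,q=o1+t[0]*d1,o2+t[1]*d2
    return (p+q)/2,np.linalg.norm(p-q)
def proj(n,P,st=None):
    ci=optics.camera_info(n);K=ci['camera_matrix']
    V=ci['view'] if n!='wrist' else np.linalg.inv(tool(st)@ci['T_tool_cam'])
    c=V[:3,:3]@P+V[:3,3]; c=c*[1,-1,-1]
    if n=='wrist':
        r=np.hypot(c[0],c[1]); th=np.arctan2(r,c[2]); xy=c[:2]/r*th
    else: xy=c[:2]/c[2]
    return K[:2,:2]@xy+K[:2,2]
def shot(n,name,crop=None,k=None):
    st=arm.read_state(); im=optics.get_image(n); cv2.imwrite(name+'_raw.png',im)
    if crop: im=im[crop[1]:crop[3],crop[0]:crop[2]]
    k=k or min(800/im.shape[1],600/im.shape[0])
    cv2.imwrite(f'pics/{name}.png',cv2.resize(im,None,fx=k,fy=k,interpolation=cv2.INTER_CUBIC)); return st,im
def to_slide(st,target):
    return R.from_quat(st['ee_rot']).inv().apply(np.array(target)-st['position'])
E
python3 - <<'E'
from h import *
pts={'brushtop':((551,316),(464,168)),'holder':((541,395),(463,240)),'pot':((319,318),(435,380)),'rodend':((377,281),(369,336)),
'b1':((319,262),(340,396)),'b2':((357,273),(360,357)),'trayL':((370,352),(465,291)) ,'t1':((370,352),(455,357)),'t2':((410,316),(379,350)),'t3':((493,354),(397,286)),'t4':((450,399),(465,291))}
for k,(a,b) in pts.items():
    p,e=tri(np.array(a)*S,np.array(b)*S); print(k,p,round(e,1))
E
```

```text
brushtop [ 500.3 -366.9  256.2] 2.4
holder [ 497.6 -368.   123.6] 7.1
pot [452.2   6.3 104.9] 1.2
rodend [554.2 -26.1 134. ] 3.0
b1 [545.2  96.4 129.4] 4.3
b2 [552.   17.4 131.8] 4.8
trayL [ 431.3 -140.2  142.9] 37.4
t1 [453.2 -92.   77.3] 17.0
t2 [565.  -80.6  75.3] 17.1
t3 [ 579.5 -242.7   81. ] 4.1
t4 [ 461.4 -252.    82.7] 11.4
```

>>> step_arm --motion '[{"slide":[-20,42,0],"dr":[0,0,0],"jaw":85},{"slide":[-40,84,-10],"dr":[0,0,0],"jaw":85},{"slide":[-40,84,-20],"dr":[0,0,0],"jaw":85},{"slide":[-40,84,-20],"dr":[0,0,0],"jaw":85},{"slide":[-40,84,-20],"dr":[0,0,0],"jaw":85},{"slide":[-40,84,-20],"dr":[0,0,0],"jaw":85},{"slide":[-40,84,-20],"dr":[0,0,0],"jaw":85},{"slide":[-40,84,-20],"dr":[0,0,0],"jaw":85}]'

```text
clock: 1.1
position: [541.1, 39.9, 251.0]
ee_rot: [-0.707, 0.707, 0.0, -0.0]
contact_force: [-1.0, -0.5, 0.2]
gripper_width: 85.0
grasp_force: 0.0
```

Run:
```python
from h import *
st,_=shot('wrist','w1'); print(st['position'],st['ee_rot'].round(4)); print(st['clock'])
import json; json.dump({k:np.asarray(v).tolist() for k,v in st.items()},open('w1.json','w'))
```

```text
[541.1  39.9 251. ] [-0.7  0.7  0.  -0. ]
1.1
```

View pics/w1.png

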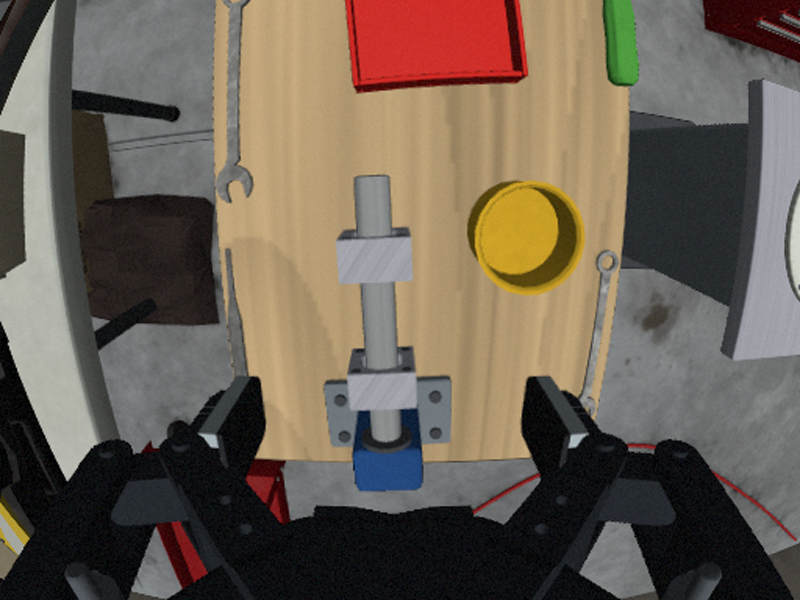

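Run:
```python
from h import *
import json
st=json.load(open('w1.json'))
f=lambda uv,z: atz('wrist',np.array(uv)*S,z,st)
for n,c in (('b2',[(338,240),(412,237),(412,280),(340,283)]),('b1',[(348,376),(415,373),(416,408),(350,410)])):
    p=np.array([f(u,151) for u in c]); print(n,p.mean(0),'w',p[0,0]-p[1,0],'d',p[3,1]-p[0,1])
for n,u in (('end',(372,178)),('r1',(379.5,300)),('r2',(388,430)),('flange',(390,440))): print(n,f(u,134))
im=cv2.imread('w1_raw.png'); hsv=cv2.cvtColor(im,cv2.COLOR_BGR2HSV)
def fit(z,m):
    c=max(cv2.findContours(m,cv2.RETR_EXTERNAL,cv2.CHAIN_APPROX_NONE)[0],key=cv2.contourArea)[:,0]
    return np.array([atz('wrist',u,z,st)[:2] for u in c.astype(float)])
P=fit(108,cv2.inRange(hsv,(20,120,60),(35,255,255))); 
c,r=cv2.minEnclosingCircle(P.astype(np.float32)); print('pot',c,r)
# rim at z=108: rough edges right/top
print(f((529,183),108),f((529,293),108),f((583,237),108))
for u in ((347,0),(356,82),(526,75),(516,0)): print('tray',f(u,92))
```

```text
b2 [549.6  16.8 151. ] w 39.107433983404235 d 23.560744501512957
b1 [546.4  95.6 151. ] w 38.792228373593844 d 22.931280532938786
end [551.8 -26.3 134. ]
r1 [548.   44.1 134. ]
r2 [543.3 133.1 134. ]
flange [542.  141.1 134. ]
pot (454.2567138671875, 8.493424415588379) 40.54935073852539
[455.2 -24.6 108. ] [450.8  47.  108. ] [415.6   8.6 108. ]
tray [ 570.1 -145.6   92. ]
tray [563.8 -88.   92. ]
tray [453.6 -96.6  92. ]
tray [ 459.3 -149.9   92. ]
```

>>> step_arm --motion '[{"slide":[12,-4,10],"dr":[0,0,-0.39],"jaw":65},{"slide":[23,-8.5,40],"dr":[0,0,-0.39],"jaw":65},{"slide":[23,-8.5,75],"dr":[0,0,-0.39],"jaw":65},{"slide":[23,-8.5,105],"dr":[0,0,-0.39],"jaw":65},{"slide":[23,-8.5,125],"dr":[0,0,-0.39],"jaw":65},{"slide":[23,-8.5,138],"dr":[0,0,-0.39],"jaw":65},{"slide":[23,-8.5,138],"dr":[0,0,-0.39],"jaw":65},{"slide":[23,-8.5,138],"dr":[0,0,-0.39],"jaw":65}]'

```text
clock: 2.15
position: [550.2, 17.2, 114.2]
ee_rot: [0.726, -0.687, 0.001, -0.001]
contact_force: [-0.1, 0.4, 1.2]
gripper_width: 65.0
grasp_force: 0.0
```

>>> step_arm --motion '[{"slide":[0,0,0],"dr":[0,0,0],"jaw":50},{"slide":[0,0,0],"dr":[0,0,0],"jaw":30},{"slide":[0,0,0],"dr":[0,0,0],"jaw":30},{"slide":[0,0,0],"dr":[0,0,0],"jaw":30},{"slide":[0,0,0],"dr":[0,0,0],"jaw":30},{"slide":[0,0,0],"dr":[0,0,0],"jaw":30},{"slide":[0,0,0],"dr":[0,0,0],"jaw":30},{"slide":[0,0,0],"dr":[0,0,0],"jaw":30}]'

```text
clock: 3.15
position: [550.0, 17.1, 114.2]
ee_rot: [0.726, -0.687, 0.0, -0.001]
contact_force: [-2.0, 0.7, 5.8]
gripper_width: 39.2
grasp_force: 60.1
```

Run:
```python
from h import *
st,_=shot('wrist','w2'); print(st['position'],st['contact_force'],st['gripper_width'],st['grasp_force'],st['clock'])
```

```text
[550.   17.1 114.2] [-2.   0.7  5.8] 39.244101858527785 60.14664711000819 3.15
```

View pics/w2.png

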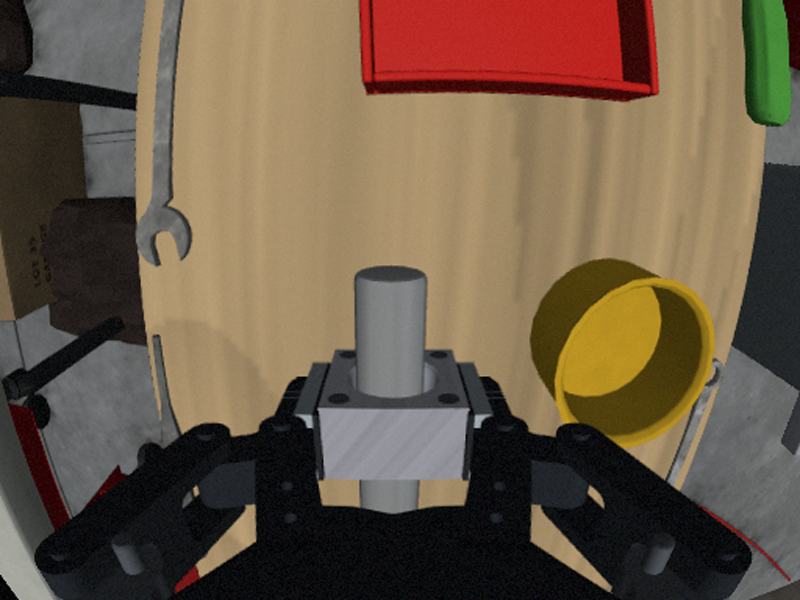

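>>> step_arm --motion '[{"slide":[0,0,-3],"dr":[0,0,0],"jaw":30},{"slide":[5,0,-4],"dr":[0,0,0],"jaw":30},{"slide":[18,0,-4],"dr":[0,0,0],"jaw":30},{"slide":[33,0,-4],"dr":[0,0,0],"jaw":30},{"slide":[48,0,-4],"dr":[0,0,0],"jaw":30},{"slide":[63,0,-4],"dr":[0,0,0],"jaw":30},{"slide":[75,0,-4],"dr":[0,0,0],"jaw":30},{"slide":[80,0,-4],"dr":[0,0,0],"jaw":30}]'

```text
clock: 4.2
position: [553.8, -63.8, 117.3]
ee_rot: [0.726, -0.688, -0.0, 0.0]
contact_force: [0.1, 0.2, -0.9]
gripper_width: 39.2
grasp_force: 60.2
```

Run:
```python
from h import *
st,_=shot('wrist','w3'); print(st['position'],st['contact_force'],st['gripper_width'],st['grasp_force'],st['clock'])
import json; json.dump({k:np.asarray(v).tolist() for k,v in st.items()},open('w3.json','w'))
```

```text
[553.8 -63.8 117.3] [ 0.1  0.2 -0.9] 39.153322445712526 60.23970007896423 4.2
```

View pics/w3.png

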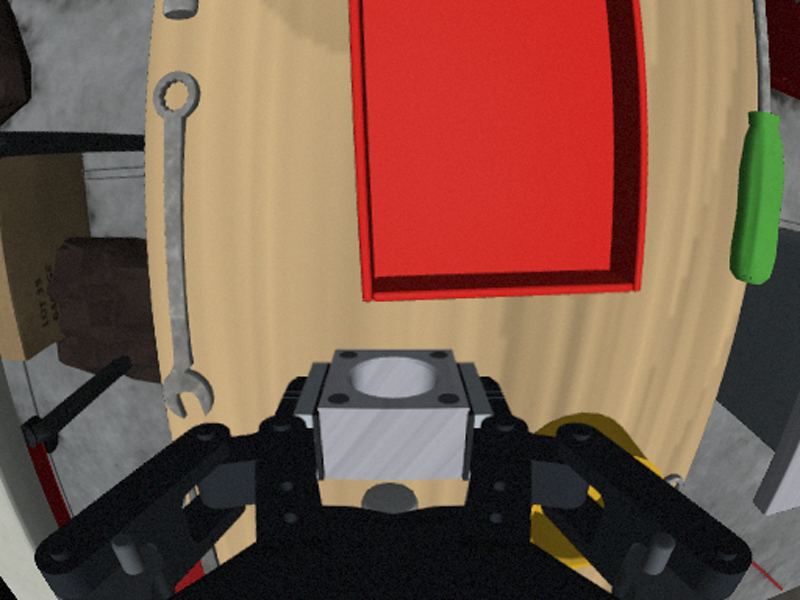

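Run:
```python
from h import *
import json
st=json.load(open('w3.json'))
for u in ((368,299),(638,290),(350,0),(640,0),(358,150),(646,150)): print(atz('wrist',np.array(u)*S,92,st))
```

```text
[563.6 -87.2  92. ]
[453.5 -97.2  92. ]
[ 575.8 -198.7   92. ]
[ 463.3 -216.6   92. ]
[ 569.7 -142.2   92. ]
[ 458.6 -154.1   92. ]
```

>>> step_arm --motion '[{"slide":[20,6,-5],"dr":[0,0,-0.1],"jaw":30},{"slide":[55,16,-5],"dr":[0,0,-0.3],"jaw":30},{"slide":[95,28,-5],"dr":[0,0,-0.36],"jaw":30},{"slide":[127,38,-5],"dr":[0,0,-0.36],"jaw":30},{"slide":[139,41,0],"dr":[0,0,-0.36],"jaw":30},{"slide":[139,41,20],"dr":[0,0,-0.36],"jaw":30},{"slide":[139,41,36],"dr":[0,0,-0.36],"jaw":30},{"slide":[139,41,43],"dr":[0,0,-0.36],"jaw":30}]'

```text
clock: 5.25
position: [520.0, -203.2, 73.0]
ee_rot: [0.743, -0.669, -0.001, 0.001]
contact_force: [0.3, -0.1, 0.1]
gripper_width: 39.7
grasp_force: 60.3
```

>>> step_arm --motion '[{"slide":[0,0,1.5],"dr":[0,0,0],"jaw":30},{"slide":[0,0,2.5],"dr":[0,0,0],"jaw":30},{"slide":[0,0,2.5],"dr":[0,0,0],"jaw":30},{"slide":[0,0,2.5],"dr":[0,0,0],"jaw":30},{"slide":[0,0,2.5],"dr":[0,0,0],"jaw":30},{"slide":[0,0,2.5],"dr":[0,0,0],"jaw":30},{"slide":[0,0,2.5],"dr":[0,0,0],"jaw":30},{"slide":[0,0,2.5],"dr":[0,0,0],"jaw":30}]'

```text
clock: 6.25
position: [520.4, -203.9, 71.8]
ee_rot: [0.743, -0.669, -0.0, 0.0]
contact_force: [0.2, 0.4, -1.2]
gripper_width: 39.5
grasp_force: 60.3
```

>>> step_arm --motion '[{"slide":[0,0,1],"dr":[0,0,0],"jaw":30},{"slide":[0,0,1.5],"dr":[0,0,0],"jaw":30},{"slide":[0,0,2],"dr":[0,0,0],"jaw":30},{"slide":[0,0,2],"dr":[0,0,0],"jaw":30},{"slide":[0,0,2],"dr":[0,0,0],"jaw":30},{"slide":[0,0,2],"dr":[0,0,0],"jaw":30},{"slide":[0,0,2],"dr":[0,0,0],"jaw":30},{"slide":[0,0,2],"dr":[0,0,0],"jaw":30}]'

```text
clock: 7.25
position: [520.5, -203.9, 69.8]
ee_rot: [0.743, -0.669, 0.0, -0.0]
contact_force: [0.3, -0.5, -1.2]
gripper_width: 39.1
grasp_force: 60.3
```

>>> step_arm --motion '[{"slide":[0,0,0.7],"dr":[0,0,0],"jaw":30},{"slide":[0,0,1.4],"dr":[0,0,0],"jaw":30},{"slide":[0,0,1.4],"dr":[0,0,0],"jaw":30},{"slide":[0,0,1.4],"dr":[0,0,0],"jaw":45},{"slide":[0,0,1.4],"dr":[0,0,0],"jaw":56},{"slide":[0,0,1.4],"dr":[0,0,0],"jaw":56},{"slide":[0,0,0],"dr":[0,0,0],"jaw":56},{"slide":[0,0,-10],"dr":[0,0,0],"jaw":56}]'

```text
clock: 8.25
position: [519.9, -203.8, 79.5]
ee_rot: [0.743, -0.669, -0.001, 0.001]
contact_force: [0.4, 0.6, 0.4]
gripper_width: 56.4
grasp_force: 0.0
```

>>> step_arm --motion '[{"slide":[0,0,-30],"dr":[0,0,0],"jaw":56},{"slide":[0,0,-70],"dr":[0,0,0],"jaw":65},{"slide":[0,0,-105],"dr":[0,0,0],"jaw":65},{"slide":[-45,0,-115],"dr":[0,0,0.36],"jaw":65},{"slide":[-100,0,-115],"dr":[0,0,0.36],"jaw":65},{"slide":[-150,0,-115],"dr":[0,0,0.36],"jaw":65},{"slide":[-160,0,-115],"dr":[0,0,0.36],"jaw":65},{"slide":[-160,0,-115],"dr":[0,0,0.36],"jaw":65}]'

```text
clock: 9.25
position: [503.9, -44.4, 195.4]
ee_rot: [0.727, -0.687, 0.0, -0.0]
contact_force: [-0.8, -0.3, -0.8]
gripper_width: 64.9
grasp_force: 0.0
```

Run:
```python
from h import *
import json
st,_=shot('wrist','w4'); print(st['position'],st['ee_rot'].round(4),st['contact_force'],st['clock'])
json.dump({k:np.asarray(v).tolist() for k,v in st.items()},open('w4.json','w'))
```

```text
[503.9 -44.4 195.4] [ 0.7 -0.7  0.  -0. ] [-0.8 -0.3 -0.8] 9.25
```

View pics/w4.png

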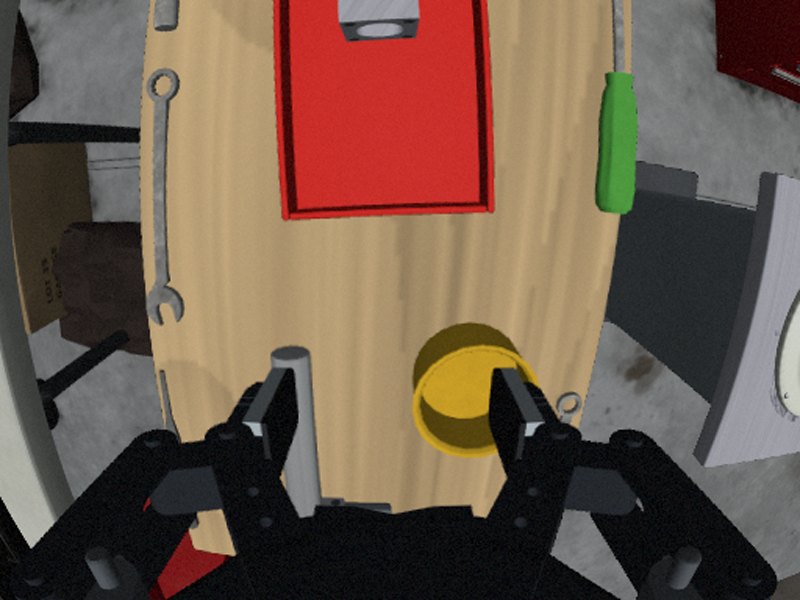

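>>> step_arm --motion '[{"slide":[-35,-14,0],"dr":[0,0,0],"jaw":65},{"slide":[-85,-32,0],"dr":[0,0,0],"jaw":65},{"slide":[-125,-46,0],"dr":[0,0,0],"jaw":65},{"slide":[-137,-49,5],"dr":[0,0,0],"jaw":65},{"slide":[-137,-49,30],"dr":[0,0,0],"jaw":65},{"slide":[-137,-49,55],"dr":[0,0,0],"jaw":65},{"slide":[-137,-49,75],"dr":[0,0,0],"jaw":65},{"slide":[-137,-49,81],"dr":[0,0,0],"jaw":65}]'

```text
clock: 10.3
position: [544.4, 92.8, 112.2]
ee_rot: [0.725, -0.688, -0.001, 0.002]
contact_force: [-0.4, -0.0, 1.1]
gripper_width: 65.0
grasp_force: 0.0
```

>>> step_arm --motion '[{"slide":[0,0,0],"dr":[0,0,0],"jaw":50},{"slide":[0,0,0],"dr":[0,0,0],"jaw":30},{"slide":[0,0,0],"dr":[0,0,0],"jaw":30},{"slide":[0,0,0],"dr":[0,0,0],"jaw":30},{"slide":[0,0,0],"dr":[0,0,0],"jaw":30},{"slide":[0,0,0],"dr":[0,0,0],"jaw":30},{"slide":[0,0,-2],"dr":[0,0,0],"jaw":30},{"slide":[0,0,-3.5],"dr":[0,0,0],"jaw":30}]'

```text
clock: 11.3
position: [544.7, 94.9, 116.6]
ee_rot: [0.726, -0.688, -0.001, 0.0]
contact_force: [1.5, -0.2, -1.2]
gripper_width: 39.3
grasp_force: 60.5
```

>>> step_arm --motion '[{"slide":[8,0,0],"dr":[0,0,0],"jaw":30},{"slide":[30,0,0],"dr":[0,0,0],"jaw":30},{"slide":[55,0,0],"dr":[0,0,0],"jaw":30},{"slide":[80,0,0],"dr":[0,0,0],"jaw":30},{"slide":[105,0,0],"dr":[0,0,0],"jaw":30},{"slide":[130,0,0],"dr":[0,0,0],"jaw":30},{"slide":[150,0,0],"dr":[0,0,0],"jaw":30},{"slide":[162,0,0],"dr":[0,0,0],"jaw":30}]'

```text
clock: 12.3
position: [553.7, -68.2, 117.1]
ee_rot: [0.726, -0.688, -0.0, 0.0]
contact_force: [0.6, 0.5, -0.9]
gripper_width: 39.4
grasp_force: 60.5
```

Run:
```python
from h import *
import json
st,_=shot('wrist','w5'); print(st['position'],st['ee_rot'].round(4),st['contact_force'],st['gripper_width'],st['clock'])
im=cv2.imread('w5_raw.png'); hsv=cv2.cvtColor(im,cv2.COLOR_BGR2HSV)
m=cv2.inRange(hsv,(0,150,60),(6,255,255)); m[:, :200]=0; m[220:]=0
c=max(cv2.findContours(m,cv2.RETR_EXTERNAL,cv2.CHAIN_APPROX_NONE)[0],key=cv2.contourArea)[:,0].astype(float)
for s in ((-1,1),(1,1)):
    u=c[np.argmax(c@np.array(s))]; print(u,atz('wrist',u,92,st))
```

```text
[553.7 -68.2 117.1] [ 0.7 -0.7 -0.   0. ] [ 0.6  0.5 -0.9] 39.359297858107645 12.3
[232. 199.] [565.4 -86.8  92. ]
[407. 192.] [453.6 -97.3  92. ]
```

>>> step_arm --motion '[{"slide":[20,14,-5],"dr":[0,0,-0.1],"jaw":30},{"slide":[45,32,-5],"dr":[0,0,-0.3],"jaw":30},{"slide":[60,43,-5],"dr":[0,0,-0.36],"jaw":30},{"slide":[62,44,0],"dr":[0,0,-0.36],"jaw":30},{"slide":[62,44,20],"dr":[0,0,-0.36],"jaw":30},{"slide":[62,44,35],"dr":[0,0,-0.36],"jaw":30},{"slide":[62,44,44],"dr":[0,0,-0.36],"jaw":30},{"slide":[62,44,46],"dr":[0,0,-0.36],"jaw":30}]'

```text
clock: 13.35
position: [513.4, -131.2, 70.6]
ee_rot: [0.743, -0.669, -0.0, 0.0]
contact_force: [-0.3, -0.3, -1.2]
gripper_width: 39.3
grasp_force: 60.5
```

>>> step_arm --motion '[{"slide":[0,0,1],"dr":[0,0,0],"jaw":30},{"slide":[0,0,2],"dr":[0,0,0],"jaw":30},{"slide":[0,0,2.5],"dr":[0,0,0],"jaw":30},{"slide":[0,0,3],"dr":[0,0,0],"jaw":30},{"slide":[0,0,3],"dr":[0,0,0],"jaw":30},{"slide":[0,0,3],"dr":[0,0,0],"jaw":30},{"slide":[0,0,3],"dr":[0,0,0],"jaw":30},{"slide":[0,0,3],"dr":[0,0,0],"jaw":30}]'

```text
clock: 14.35
position: [513.9, -131.3, 69.8]
ee_rot: [0.743, -0.669, 0.001, -0.0]
contact_force: [-2.8, 1.4, 7.5]
gripper_width: 39.5
grasp_force: 61.8
```

>>> step_arm --motion '[{"slide":[0,0,1],"dr":[0,0,0],"jaw":45},{"slide":[0,0,0],"dr":[0,0,0],"jaw":56},{"slide":[0,0,0],"dr":[0,0,0],"jaw":56},{"slide":[0,0,-10],"dr":[0,0,0],"jaw":56},{"slide":[0,0,-40],"dr":[0,0,0],"jaw":56},{"slide":[0,0,-80],"dr":[0,0,0],"jaw":60},{"slide":[0,0,-125],"dr":[0,0,0],"jaw":60},{"slide":[0,0,-160],"dr":[0,0,0],"jaw":60}]'

```text
clock: 15.35
position: [513.8, -131.5, 231.2]
ee_rot: [0.743, -0.669, 0.001, -0.001]
contact_force: [-0.5, -0.4, -0.3]
gripper_width: 60.0
grasp_force: 0.0
```

>>> step_arm --motion '[{"slide":[20,5,-40],"dr":[0,0,0.2],"jaw":60},{"slide":[55,12,-70],"dr":[0,0,0.5],"jaw":60},{"slide":[95,20,-70],"dr":[0,0,0.75],"jaw":60},{"slide":[125,27,-70],"dr":[0,0,0.75],"jaw":60},{"slide":[137,28,-70],"dr":[0,0,0.75],"jaw":60},{"slide":[137,28,-70],"dr":[0,0,0.75],"jaw":60},{"slide":[137,28,-70],"dr":[0,0,0.75],"jaw":60},{"slide":[137,28,-70],"dr":[0,0,0.75],"jaw":60}]'

```text
clock: 16.35
position: [500.1, -269.7, 298.5]
ee_rot: [0.708, -0.707, 0.0, -0.0]
contact_force: [0.5, 0.1, -0.6]
gripper_width: 60.0
grasp_force: 0.0
```

Run:
```python
from h import *
import json
st,_=shot('wrist','w6'); print(st['position'],st['ee_rot'].round(4),st['contact_force'],st['clock'])
json.dump({k:np.asarray(v).tolist() for k,v in st.items()},open('w6.json','w'))
```

```text
[ 500.1 -269.7  298.5] [ 0.7 -0.7  0.  -0. ] [ 0.5  0.1 -0.6] 16.35
```

View pics/w6.png

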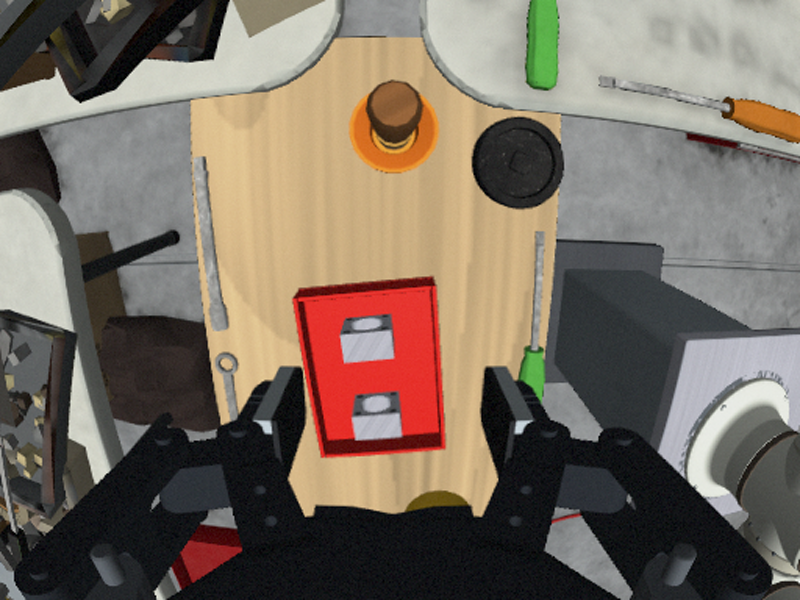

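Run:
```python
from h import *
import json
st=json.load(open('w6.json'))
for u,z in (((396,98),260),((350,131),122),((439,131),122),((394,130),122),((394,173),122)): print(u,z,atz('wrist',np.array(u)*S,z,st))
im=cv2.imread('w6_raw.png')[40:125,200:310]; cv2.imwrite('pics/w6c.png',cv2.resize(im,None,fx=6,fy=6,interpolation=cv2.INTER_CUBIC))
```

```text
(396, 98) 260 [ 498.4 -369.5  260. ]
(350, 131) 122 [ 528.6 -366.4  122. ]
(439, 131) 122 [ 468.6 -366.7  122. ]
(394, 130) 122 [ 499.  -366.9  122. ]
(394, 173) 122 [ 498.9 -337.4  122. ]
```

View pics/w6c.png

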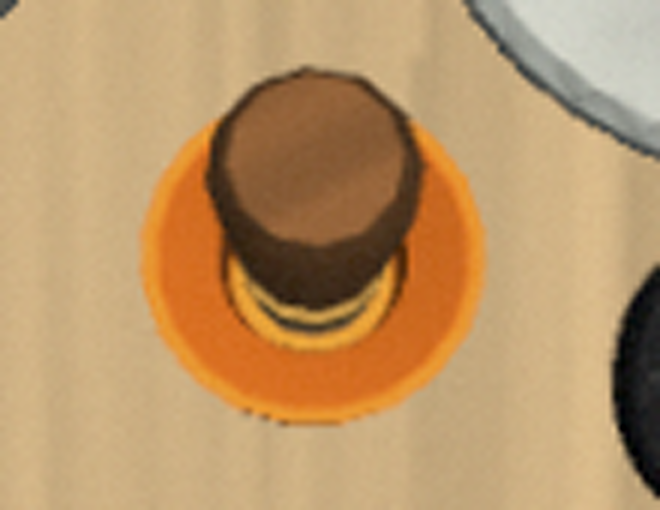

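>>> step_arm --motion '[{"slide":[30,0.3,0],"dr":[0,0,0],"jaw":60},{"slide":[70,0.7,0],"dr":[0,0,0],"jaw":60},{"slide":[97,1,0],"dr":[0,0,0],"jaw":60},{"slide":[97,1,10],"dr":[0,0,0],"jaw":60},{"slide":[97,1,40],"dr":[0,0,0],"jaw":60},{"slide":[97,1,70],"dr":[0,0,0],"jaw":60},{"slide":[97,1,95],"dr":[0,0,0],"jaw":60},{"slide":[97,1,101],"dr":[0,0,0],"jaw":60}]'

```text
clock: 17.4
position: [498.1, -365.9, 195.2]
ee_rot: [0.707, -0.707, -0.002, 0.001]
contact_force: [0.3, 0.0, 0.5]
gripper_width: 60.3
grasp_force: 0.0
```

>>> step_arm --motion '[{"slide":[0,0,0],"dr":[0,0,0],"jaw":60},{"slide":[0,0,0],"dr":[0,0,0],"jaw":40},{"slide":[0,0,0],"dr":[0,0,0],"jaw":30},{"slide":[0,0,0],"dr":[0,0,0],"jaw":15},{"slide":[0,0,0],"dr":[0,0,0],"jaw":15},{"slide":[0,0,0],"dr":[0,0,0],"jaw":15},{"slide":[0,0,0],"dr":[0,0,0],"jaw":15},{"slide":[0,0,0],"dr":[0,0,0],"jaw":15}]'

```text
clock: 18.4
position: [499.5, -367.9, 198.4]
ee_rot: [0.707, -0.707, 0.001, -0.0]
contact_force: [0.8, 0.4, 4.3]
gripper_width: 22.6
grasp_force: 58.7
```

>>> step_arm --motion '[{"slide":[0,0,-10],"dr":[0,0,0],"jaw":15},{"slide":[0,0,-30],"dr":[0,0,0],"jaw":15},{"slide":[0,0,-60],"dr":[0,0,0],"jaw":15},{"slide":[0,0,-90],"dr":[0,0,0],"jaw":15},{"slide":[0,0,-105],"dr":[0,0,0],"jaw":15},{"slide":[0,0,-110],"dr":[0,0,0],"jaw":15},{"slide":[-20,2,-110],"dr":[0,0,0],"jaw":15},{"slide":[-55,6,-110],"dr":[0,0,0],"jaw":15}]'

```text
clock: 19.4
position: [492.1, -311.4, 305.1]
ee_rot: [-0.707, 0.708, 0.002, -0.001]
contact_force: [-0.0, 0.5, -0.9]
gripper_width: 22.8
grasp_force: 58.8
```

>>> step_arm --motion '[{"slide":[-40,5,0],"dr":[0,0,0],"jaw":15},{"slide":[-85,10,0],"dr":[0,0,0],"jaw":15},{"slide":[-130,16,0],"dr":[0,0,0],"jaw":15},{"slide":[-175,21,0],"dr":[0,0,0],"jaw":15},{"slide":[-215,26,0],"dr":[0,0,0],"jaw":15},{"slide":[-235,29,0],"dr":[0,0,0],"jaw":15},{"slide":[-240,30,0],"dr":[0,0,0],"jaw":15},{"slide":[-240,30,0],"dr":[0,0,0],"jaw":15}]'

```text
clock: 20.4
position: [462.4, -72.3, 306.8]
ee_rot: [0.707, -0.707, -0.0, 0.0]
contact_force: [0.3, -0.6, -0.2]
gripper_width: 22.3
grasp_force: 58.8
```

Run:
```python
from h import *
import json
st,_=shot('scene','s7',crop=(180,130,380,300)); print(st['position'],st['ee_rot'].round(4),st['contact_force'],st['gripper_width'],st['clock'])
shot('side','d7'); 
json.dump({k:np.asarray(v).tolist() for k,v in st.items()},open('w7.json','w'))
T=tool(st)
tip=(T@[0,0,128.4,1])[:3]
a=proj('scene',tip); print('tip scene crop px',(a-[180,130])*600/170 if 0 else (a-[180,130])*min(4,600/170)); b=proj('side',tip); print('side px',b/S)
# pot rim fit in both
for n,f in (('scene','s7'),('side','d7')):
    im=cv2.imread(f+'_raw.png'); m=cv2.inRange(cv2.cvtColor(im,cv2.COLOR_BGR2HSV),(22,130,60),(33,255,255))
    c=max(cv2.findContours(m,cv2.RETR_EXTERNAL,cv2.CHAIN_APPROX_NONE)[0],key=cv2.contourArea); print(n,cv2.boundingRect(c))
```

```text
[462.4 -72.3 306.8] [ 0.7 -0.7 -0.   0. ] [ 0.3 -0.6 -0.2] 22.32920963408761 20.4
tip scene crop px [172.2 208.1]
side px [443.6 299.9]
scene (188, 192, 31, 32)
side (0, 195, 18, 35)
```

View pics/s7.png

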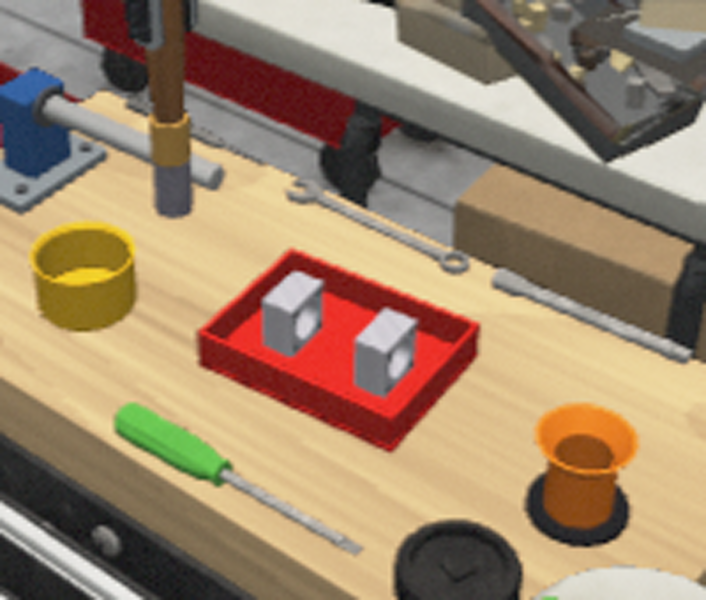

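View pics/d7.png

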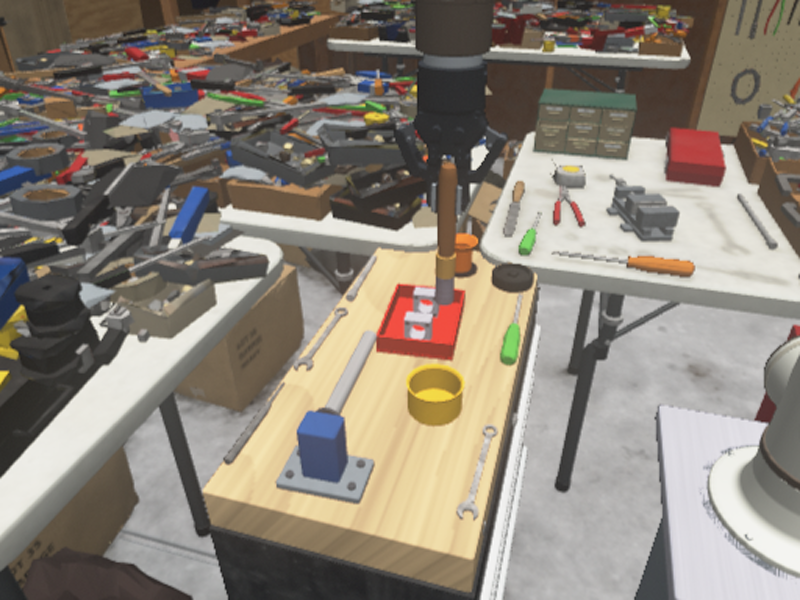

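>>> step_arm --motion '[{"slide":[-30,3,0],"dr":[0,0,0],"jaw":15},{"slide":[-65,7,0],"dr":[0,0,0],"jaw":15},{"slide":[-81,8,0],"dr":[0,0,0],"jaw":15},{"slide":[-81,8,0],"dr":[0,0,0],"jaw":15},{"slide":[-81,8,25],"dr":[0,0,0],"jaw":15},{"slide":[-81,8,55],"dr":[0,0,0],"jaw":15},{"slide":[-81,8,85],"dr":[0,0,0],"jaw":15},{"slide":[-81,8,100],"dr":[0,0,0],"jaw":15}]'

```text
clock: 21.5
position: [454.2, 7.2, 205.6]
ee_rot: [-0.707, 0.708, 0.001, -0.001]
contact_force: [-0.8, -0.2, -0.3]
gripper_width: 22.5
grasp_force: 58.8
```

>>> step_arm --motion '[{"slide":[0,0,1],"dr":[0,0,0],"jaw":15},{"slide":[0,0,2],"dr":[0,0,0],"jaw":15},{"slide":[0,0,2],"dr":[0,0,0],"jaw":15},{"slide":[0,0,0],"dr":[0,0,0],"jaw":15},{"slide":[0,0,-20],"dr":[0,0,0],"jaw":15},{"slide":[0,0,-55],"dr":[0,0,0],"jaw":15},{"slide":[0,0,-90],"dr":[0,0,0],"jaw":15},{"slide":[0,0,-102],"dr":[0,0,0],"jaw":15}]'

```text
clock: 22.5
position: [455.8, 8.7, 311.8]
ee_rot: [0.707, -0.707, 0.001, -0.002]
contact_force: [-0.0, 0.0, -1.9]
gripper_width: 22.7
grasp_force: 58.9
```

>>> step_arm --motion '[{"slide":[-15,-13,0],"dr":[0,0,0],"jaw":15},{"slide":[-45,-39,0],"dr":[0,0,0],"jaw":15},{"slide":[-80,-69,0],"dr":[0,0,0],"jaw":15},{"slide":[-100,-86,0],"dr":[0,0,0],"jaw":15},{"slide":[-105,-90,5],"dr":[0,0,0],"jaw":15},{"slide":[-105,-90,18],"dr":[0,0,0],"jaw":15},{"slide":[-105,-90,26],"dr":[0,0,0],"jaw":15},{"slide":[-105,-90,30],"dr":[0,0,0],"jaw":15}]'

```text
clock: 23.5
position: [544.2, 112.7, 278.5]
ee_rot: [-0.707, 0.707, 0.0, -0.001]
contact_force: [-0.5, 0.9, -1.1]
gripper_width: 22.6
grasp_force: 58.9
```

>>> step_arm --motion '[{"slide":[0,0,1],"dr":[0,0,0],"jaw":15},{"slide":[0,0,2],"dr":[0,0,0],"jaw":15},{"slide":[0,0,3],"dr":[0,0,0],"jaw":15},{"slide":[0,0,4],"dr":[0,0,0],"jaw":15},{"slide":[0,0,5],"dr":[0,0,0],"jaw":15},{"slide":[0,0,5.5],"dr":[0,0,0],"jaw":15},{"slide":[0,0,5.5],"dr":[0,0,0],"jaw":15},{"slide":[0,0,5.5],"dr":[0,0,0],"jaw":15}]'

```text
clock: 24.5
position: [545.0, 113.5, 273.8]
ee_rot: [-0.707, 0.707, -0.0, 0.0]
contact_force: [0.5, -0.3, -0.8]
gripper_width: 22.5
grasp_force: 58.9
```

>>> step_arm --motion '[{"slide":[0,0,0.5],"dr":[0,0,0],"jaw":15},{"slide":[0,0,1],"dr":[0,0,0],"jaw":15},{"slide":[0,0,1.5],"dr":[0,0,0],"jaw":15},{"slide":[0,0,2],"dr":[0,0,0],"jaw":15},{"slide":[0,0,2],"dr":[0,0,0],"jaw":15},{"slide":[0,0,2],"dr":[0,0,0],"jaw":15},{"slide":[0,0,2],"dr":[0,0,0],"jaw":15},{"slide":[0,0,2],"dr":[0,0,0],"jaw":15}]'

```text
clock: 25.5
position: [545.1, 113.4, 272.3]
ee_rot: [0.707, -0.707, 0.0, -0.0]
contact_force: [-1.7, 0.7, 4.9]
gripper_width: 22.9
grasp_force: 59.2
```

>>> step_arm --motion '[{"slide":[0,0,0],"dr":[0,0,0],"jaw":15},{"slide":[0,0,-10],"dr":[0,0,0],"jaw":15},{"slide":[0,0,-25],"dr":[0,0,0],"jaw":15},{"slide":[0,0,-35],"dr":[0,0,0],"jaw":15},{"slide":[15,13,-35],"dr":[0,0,0],"jaw":15},{"slide":[40,35,-35],"dr":[0,0,0],"jaw":15},{"slide":[60,50,-35],"dr":[0,0,0],"jaw":15},{"slide":[65,55,-35],"dr":[0,0,0],"jaw":15}]'

```text
clock: 26.5
position: [488.8, 47.0, 307.2]
ee_rot: [-0.707, 0.708, -0.0, 0.0]
contact_force: [0.3, 0.1, -0.6]
gripper_width: 23.0
grasp_force: 58.9
```

```bash
cat >> h.py <<'E'
def boxes():
    """pot & tray bounding boxes now vs at the start, in the fixed cameras"""
    for n in ('scene','side'):
        for tag,im in (('start',cv2.imread(n+'0_raw.png')),('now',optics.get_image(n))):
            h=cv2.cvtColor(im,cv2.COLOR_BGR2HSV); o=[]
            for lo,hi,(x0,y0,x1,y1) in (((22,130,60),(33,255,255),(150,170,260,240) if n=='scene' else (230,200,320,290)),((0,170,60),(6,255,255),(215,180,330,270) if n=='scene' else (215,160,310,240))):
                m=np.zeros(h.shape[:2],np.uint8); m[y0:y1,x0:x1]=cv2.inRange(h,lo,hi)[y0:y1,x0:x1]
                o.append(cv2.boundingRect(m))
            print(n,tag,o)
E
python3 - <<'E'
from h import *
st=arm.read_state(); print(st['position'],st['clock'],st['gripper_width']); boxes()
E
```

```text
[488.8  47.  307.2] 26.5 23.015806039205394
scene start [(188, 192, 31, 32), (236, 201, 80, 57)]
scene now [(207, 195, 31, 31), (236, 201, 80, 57)]
side start [(260, 233, 37, 24), (242, 182, 55, 48)]
side now [(256, 219, 35, 22), (241, 183, 56, 41)]
```

Run:
```python
from h import *
P=np.array([454,9,108.])
a=proj('scene',P)+[19,2.5]; b=proj('side',P)+[-5,-14.8]
print(tri(a,b),atz('scene',a,108),atz('side',b,108))
st,_=shot('wrist','w8'); print(st['position'],st['clock'])
im=cv2.imread('w8_raw.png'); 
for Q in (tri(a,b)[0],): print(proj('wrist',np.array([*Q[:2],108]),st)/S)
```

```text
(array([476.1, -35.1, 108.2]), np.float64(0.14722080335103443)) [476.4 -34.9 108. ] [476.1 -35.3 108. ]
[489.5  47.8 307.2] 26.6
[410.7 151.6]
```

View pics/w8.png

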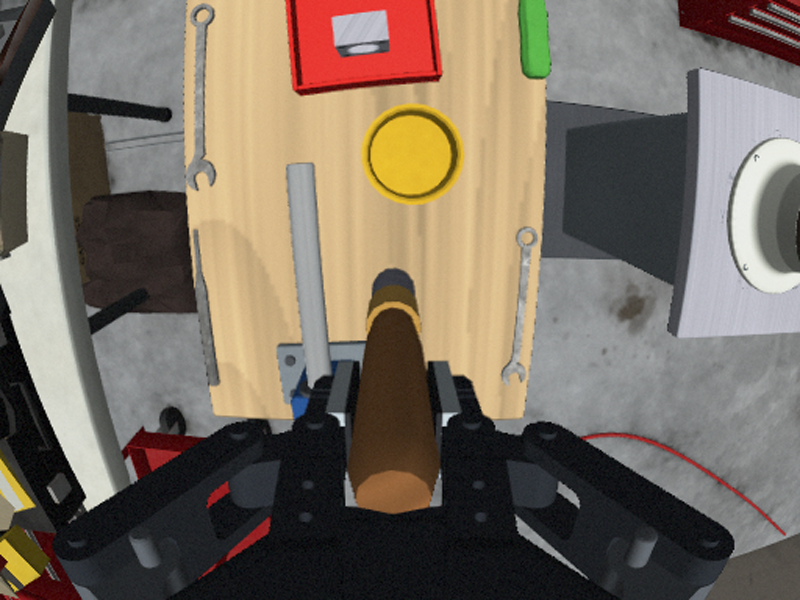

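The pot was knocked; the wrist view shows it at (412,153), which agrees with the new estimate of (476,-35). I'll dip there.

>>> step_arm --motion '[{"slide":[30,5,0],"dr":[0,0,0],"jaw":15},{"slide":[65,11,0],"dr":[0,0,0],"jaw":15},{"slide":[83,14,0],"dr":[0,0,0],"jaw":15},{"slide":[83,14,0],"dr":[0,0,0],"jaw":15},{"slide":[83,14,25],"dr":[0,0,0],"jaw":15},{"slide":[83,14,55],"dr":[0,0,0],"jaw":15},{"slide":[83,14,85],"dr":[0,0,0],"jaw":15},{"slide":[83,14,101],"dr":[0,0,0],"jaw":15}]'

```text
clock: 27.65
position: [475.7, -33.7, 204.0]
ee_rot: [0.707, -0.707, -0.001, 0.001]
contact_force: [0.2, -0.5, 0.0]
gripper_width: 22.7
grasp_force: 58.9
```

>>> step_arm --motion '[{"slide":[0,0,1],"dr":[0,0,0],"jaw":15},{"slide":[0,0,1],"dr":[0,0,0],"jaw":15},{"slide":[0,0,1],"dr":[0,0,0],"jaw":15},{"slide":[0,0,0],"dr":[0,0,0],"jaw":15},{"slide":[0,0,-20],"dr":[0,0,0],"jaw":15},{"slide":[0,0,-55],"dr":[0,0,0],"jaw":15},{"slide":[0,0,-90],"dr":[0,0,0],"jaw":15},{"slide":[0,0,-101],"dr":[0,0,0],"jaw":15}]'

```text
clock: 28.65
position: [476.9, -34.4, 309.5]
ee_rot: [-0.707, 0.707, -0.001, 0.002]
contact_force: [-0.2, 0.4, -1.3]
gripper_width: 22.5
grasp_force: 58.9
```

>>> step_arm --motion '[{"slide":[-15,-12,0],"dr":[0,0,0],"jaw":15},{"slide":[-45,-36,0],"dr":[0,0,0],"jaw":15},{"slide":[-75,-60,0],"dr":[0,0,0],"jaw":15},{"slide":[-90,-71,0],"dr":[0,0,0],"jaw":15},{"slide":[-91,-72,5],"dr":[0,0,0],"jaw":15},{"slide":[-91,-72,18],"dr":[0,0,0],"jaw":15},{"slide":[-91,-72,26],"dr":[0,0,0],"jaw":15},{"slide":[-91,-72,29],"dr":[0,0,0],"jaw":15}]'

```text
clock: 29.65
position: [547.2, 55.7, 277.1]
ee_rot: [-0.707, 0.707, 0.0, -0.001]
contact_force: [0.1, 0.1, -1.4]
gripper_width: 22.9
grasp_force: 58.9
```

>>> step_arm --motion '[{"slide":[0,0,1],"dr":[0,0,0],"jaw":15},{"slide":[0,0,1.5],"dr":[0,0,0],"jaw":15},{"slide":[0,0,2],"dr":[0,0,0],"jaw":15},{"slide":[0,0,2.5],"dr":[0,0,0],"jaw":15},{"slide":[0,0,3],"dr":[0,0,0],"jaw":15},{"slide":[0,0,3],"dr":[0,0,0],"jaw":15},{"slide":[0,0,3],"dr":[0,0,0],"jaw":15},{"slide":[0,0,3],"dr":[0,0,0],"jaw":15}]'

```text
clock: 30.65
position: [548.0, 56.5, 274.8]
ee_rot: [0.707, -0.707, 0.0, -0.0]
contact_force: [0.6, 0.8, 0.1]
gripper_width: 22.9
grasp_force: 58.9
```

>>> step_arm --motion '[{"slide":[0,0,1],"dr":[0,0,0],"jaw":15},{"slide":[0,0,1.5],"dr":[0,0,0],"jaw":15},{"slide":[0,0,2],"dr":[0,0,0],"jaw":15},{"slide":[0,0,2.5],"dr":[0,0,0],"jaw":15},{"slide":[0,0,3],"dr":[0,0,0],"jaw":15},{"slide":[0,0,3],"dr":[0,0,0],"jaw":15},{"slide":[0,0,3],"dr":[0,0,0],"jaw":15},{"slide":[0,0,3],"dr":[0,0,0],"jaw":15}]'

```text
clock: 31.65
position: [548.0, 56.4, 272.3]
ee_rot: [0.707, -0.707, 0.0, -0.0]
contact_force: [-1.4, -0.1, 3.9]
gripper_width: 22.9
grasp_force: 59.4
```

Contact at the mid-point. I'll lift, check the pot, and dip again.

>>> step_arm --motion '[{"slide":[0,0,0],"dr":[0,0,0],"jaw":15},{"slide":[0,0,-10],"dr":[0,0,0],"jaw":15},{"slide":[0,0,-25],"dr":[0,0,0],"jaw":15},{"slide":[0,0,-35],"dr":[0,0,0],"jaw":15},{"slide":[0,5,-35],"dr":[0,0,0],"jaw":15},{"slide":[0,25,-35],"dr":[0,0,0],"jaw":15},{"slide":[0,30,-35],"dr":[0,0,0],"jaw":15},{"slide":[0,30,-35],"dr":[0,0,0],"jaw":15}]'

```text
clock: 32.65
position: [517.8, 56.5, 306.9]
ee_rot: [0.707, -0.707, 0.0, -0.0]
contact_force: [0.1, -0.3, -1.4]
gripper_width: 22.6
grasp_force: 59.0
```

Run:
```python
from h import *
st=arm.read_state(); print(st['position'],st['clock'],st['gripper_width']); boxes()
```

```text
[517.8  56.5 306.9] 32.65 22.58570929381281
scene start [(188, 192, 31, 32), (236, 201, 80, 57)]
scene now [(207, 195, 31, 31), (236, 201, 80, 57)]
side start [(260, 233, 37, 24), (242, 182, 55, 48)]
side now [(256, 219, 35, 22), (245, 182, 52, 44)]
```

>>> step_arm --motion '[{"slide":[30,14,0],"dr":[0,0,0],"jaw":15},{"slide":[68,31,0],"dr":[0,0,0],"jaw":15},{"slide":[91,42,0],"dr":[0,0,0],"jaw":15},{"slide":[91,42,0],"dr":[0,0,0],"jaw":15},{"slide":[91,42,25],"dr":[0,0,0],"jaw":15},{"slide":[91,42,55],"dr":[0,0,0],"jaw":15},{"slide":[91,42,85],"dr":[0,0,0],"jaw":15},{"slide":[91,42,101],"dr":[0,0,0],"jaw":15}]'

```text
clock: 33.75
position: [476.0, -33.9, 203.9]
ee_rot: [0.707, -0.707, -0.001, 0.001]
contact_force: [0.1, -0.2, -0.7]
gripper_width: 22.7
grasp_force: 59.0
```

>>> step_arm --motion '[{"slide":[0,0,1],"dr":[0,0,0],"jaw":15},{"slide":[0,0,1],"dr":[0,0,0],"jaw":15},{"slide":[0,0,1],"dr":[0,0,0],"jaw":15},{"slide":[0,0,0],"dr":[0,0,0],"jaw":15},{"slide":[0,0,-20],"dr":[0,0,0],"jaw":15},{"slide":[0,0,-55],"dr":[0,0,0],"jaw":15},{"slide":[0,0,-90],"dr":[0,0,0],"jaw":15},{"slide":[0,0,-101],"dr":[0,0,0],"jaw":15}]'

```text
clock: 34.75
position: [476.9, -34.5, 309.5]
ee_rot: [0.707, -0.707, 0.002, -0.002]
contact_force: [0.2, -0.2, -1.7]
gripper_width: 22.7
grasp_force: 59.0
```

>>> step_arm --motion '[{"slide":[-6,-14,0],"dr":[0,0,0],"jaw":15},{"slide":[-17,-38,0],"dr":[0,0,0],"jaw":15},{"slide":[-29,-64,0],"dr":[0,0,0],"jaw":15},{"slide":[-34,-75,0],"dr":[0,0,0],"jaw":15},{"slide":[-34,-75,5],"dr":[0,0,0],"jaw":15},{"slide":[-34,-75,18],"dr":[0,0,0],"jaw":15},{"slide":[-34,-75,26],"dr":[0,0,0],"jaw":15},{"slide":[-34,-75,30],"dr":[0,0,0],"jaw":15}]'

```text
clock: 35.75
position: [550.2, -0.8, 276.2]
ee_rot: [-0.707, 0.707, 0.0, -0.0]
contact_force: [0.3, -0.8, -0.4]
gripper_width: 22.5
grasp_force: 59.0
```

>>> step_arm --motion '[{"slide":[0,0,1],"dr":[0,0,0],"jaw":15},{"slide":[0,0,2],"dr":[0,0,0],"jaw":15},{"slide":[0,0,3],"dr":[0,0,0],"jaw":15},{"slide":[0,0,3.5],"dr":[0,0,0],"jaw":15},{"slide":[0,0,4],"dr":[0,0,0],"jaw":15},{"slide":[0,0,4.5],"dr":[0,0,0],"jaw":15},{"slide":[0,0,5],"dr":[0,0,0],"jaw":15},{"slide":[0,0,5],"dr":[0,0,0],"jaw":15}]'

```text
clock: 36.75
position: [551.0, -0.6, 272.3]
ee_rot: [0.707, -0.707, 0.0, -0.0]
contact_force: [-0.9, 0.1, 1.7]
gripper_width: 22.6
grasp_force: 59.2
```

>>> step_arm --motion '[{"slide":[0,0,0.5],"dr":[0,0,0],"jaw":15},{"slide":[0,0,1],"dr":[0,0,0],"jaw":15},{"slide":[0,0,1],"dr":[0,0,0],"jaw":15},{"slide":[0,0,1],"dr":[0,0,0],"jaw":15},{"slide":[0,0,0],"dr":[0,0,0],"jaw":15},{"slide":[0,0,-10],"dr":[0,0,0],"jaw":15},{"slide":[0,0,-28],"dr":[0,0,0],"jaw":15},{"slide":[0,0,-38],"dr":[0,0,0],"jaw":15}]'

```text
clock: 37.75
position: [551.3, -0.5, 310.6]
ee_rot: [-0.707, 0.707, -0.0, 0.001]
contact_force: [0.2, -0.0, -0.2]
gripper_width: 22.9
grasp_force: 59.0
```

>>> step_arm --motion '[{"slide":[15,2,0],"dr":[0,0,0],"jaw":15},{"slide":[55,8,0],"dr":[0,0,0],"jaw":15},{"slide":[105,15,0],"dr":[0,0,0],"jaw":15},{"slide":[155,22,0],"dr":[0,0,0],"jaw":15},{"slide":[205,29,0],"dr":[0,0,0],"jaw":15},{"slide":[255,36,0],"dr":[0,0,0],"jaw":15},{"slide":[305,43,0],"dr":[0,0,0],"jaw":15},{"slide":[340,48,0],"dr":[0,0,0],"jaw":15}]'

```text
clock: 38.75
position: [501.4, -343.1, 308.6]
ee_rot: [-0.706, 0.708, 0.001, -0.0]
contact_force: [0.4, 0.4, -0.6]
gripper_width: 22.5
grasp_force: 59.0
```

>>> step_arm --motion '[{"slide":[15,2,0],"dr":[0,0,0],"jaw":15},{"slide":[25,3.5,0],"dr":[0,0,0],"jaw":15},{"slide":[27,4,0],"dr":[0,0,0],"jaw":15},{"slide":[27,4,0],"dr":[0,0,0],"jaw":15},{"slide":[27,4,0],"dr":[0,0,0],"jaw":15},{"slide":[27,4,0],"dr":[0,0,0],"jaw":15},{"slide":[27,4,0],"dr":[0,0,0],"jaw":15},{"slide":[27,4,0],"dr":[0,0,0],"jaw":15}]'

```text
clock: 39.75
position: [499.0, -367.4, 309.8]
ee_rot: [0.707, -0.707, 0.0, 0.0]
contact_force: [0.7, -0.6, -1.3]
gripper_width: 22.8
grasp_force: 59.0
```

Run:
```python
from h import *
st,_=shot('wrist','w9'); print(st['position'],to_slide(st,[499.3,-367.4,200]),st['ee_rot'].round(4),st['contact_force'],st['clock'])
boxes()
```

```text
[ 499.  -367.4  309.8] [ -0.   -0.3 109.8] [ 0.7 -0.7  0.   0. ] [ 0.7 -0.6 -1.3] 39.75
scene start [(188, 192, 31, 32), (236, 201, 80, 57)]
scene now [(207, 195, 31, 31), (236, 201, 80, 57)]
side start [(260, 233, 37, 24), (242, 182, 55, 48)]
side now [(256, 219, 35, 22), (242, 182, 55, 44)]
```

View pics/w9.png

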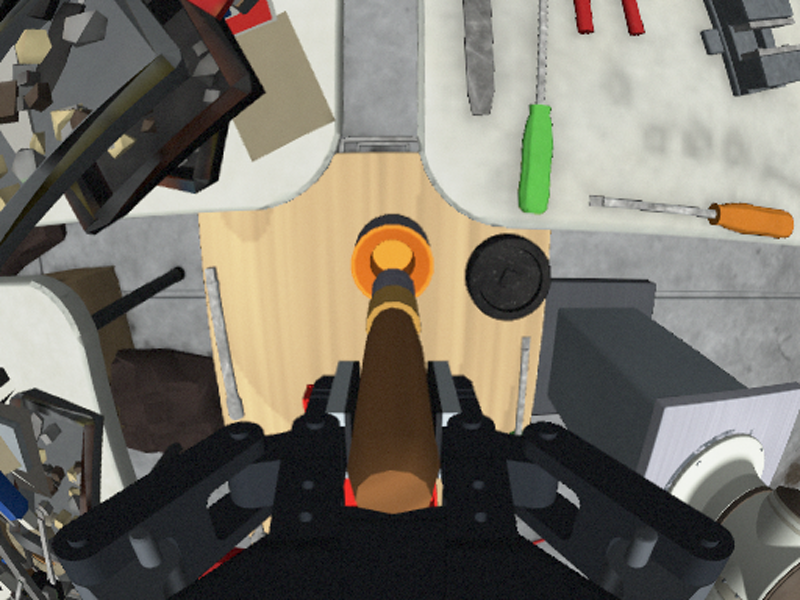

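>>> step_arm --motion '[{"slide":[0,0,20],"dr":[0,0,0],"jaw":15},{"slide":[0,0,40],"dr":[0,0,0],"jaw":15},{"slide":[0,0,55],"dr":[0,0,0],"jaw":15},{"slide":[0,0,70],"dr":[0,0,0],"jaw":15},{"slide":[0,0,85],"dr":[0,0,0],"jaw":15},{"slide":[0,0,97],"dr":[0,0,0],"jaw":15},{"slide":[0,0,105],"dr":[0,0,0],"jaw":15},{"slide":[0,0,108],"dr":[0,0,0],"jaw":15}]'

```text
clock: 40.9
position: [498.9, -367.5, 201.3]
ee_rot: [-0.707, 0.707, 0.0, -0.0]
contact_force: [0.6, -1.0, -0.3]
gripper_width: 22.4
grasp_force: 59.0
```

>>> step_arm --motion '[{"slide":[0,0,0.5],"dr":[0,0,0],"jaw":15},{"slide":[0,0,1],"dr":[0,0,0],"jaw":15},{"slide":[0,0,1.5],"dr":[0,0,0],"jaw":15},{"slide":[0,0,2],"dr":[0,0,0],"jaw":15},{"slide":[0,0,2],"dr":[0,0,0],"jaw":15},{"slide":[0,0,2],"dr":[0,0,0],"jaw":15},{"slide":[0,0,2],"dr":[0,0,0],"jaw":15},{"slide":[0,0,2],"dr":[0,0,0],"jaw":15}]'

```text
clock: 41.9
position: [498.9, -367.5, 199.8]
ee_rot: [0.707, -0.707, -0.0, 0.0]
contact_force: [0.8, -0.5, 0.3]
gripper_width: 22.3
grasp_force: 59.0
```

>>> step_arm --motion '[{"slide":[0,0,0.5],"dr":[0,0,0],"jaw":15},{"slide":[0,0,1.2],"dr":[0,0,0],"jaw":15},{"slide":[0,0,1.2],"dr":[0,0,0],"jaw":15},{"slide":[0,0,1.2],"dr":[0,0,0],"jaw":24},{"slide":[0,0,1.2],"dr":[0,0,0],"jaw":35},{"slide":[0,0,1.2],"dr":[0,0,0],"jaw":60},{"slide":[0,0,1.2],"dr":[0,0,0],"jaw":60},{"slide":[0,0,1],"dr":[0,0,0],"jaw":60}]'

```text
clock: 42.9
position: [499.0, -367.5, 198.9]
ee_rot: [0.707, -0.707, 0.0, -0.0]
contact_force: [0.9, 0.6, 0.8]
gripper_width: 60.1
grasp_force: 0.0
```

>>> step_arm --motion '[{"slide":[0,0,-10],"dr":[0,0,0],"jaw":60},{"slide":[0,0,-35],"dr":[0,0,0],"jaw":60},{"slide":[0,0,-70],"dr":[0,0,0],"jaw":60},{"slide":[0,0,-105],"dr":[0,0,0],"jaw":60},{"slide":[-20,0,-120],"dr":[0,0,0],"jaw":60},{"slide":[-60,0,-120],"dr":[0,0,0],"jaw":60},{"slide":[-95,0,-120],"dr":[0,0,0],"jaw":60},{"slide":[-100,0,-120],"dr":[0,0,0],"jaw":60}]'

```text
clock: 43.9
position: [498.6, -265.0, 319.1]
ee_rot: [0.708, -0.706, -0.0, -0.0]
contact_force: [-0.5, -0.6, 0.1]
gripper_width: 59.7
grasp_force: 0.0
```

Run:
```python
from h import *
st,_=shot('scene','s10',crop=(120,130,400,300)); print(st['position'],st['contact_force'],st['clock']); boxes()
```

```text
[ 498.6 -265.   319.1] [-0.5 -0.6  0.1] 43.9
scene start [(188, 192, 31, 32), (236, 201, 80, 57)]
scene now [(208, 195, 30, 31), (236, 201, 80, 57)]
side start [(260, 233, 37, 24), (242, 182, 55, 48)]
side now [(256, 219, 35, 22), (242, 182, 55, 44)]
```

View pics/s10.png

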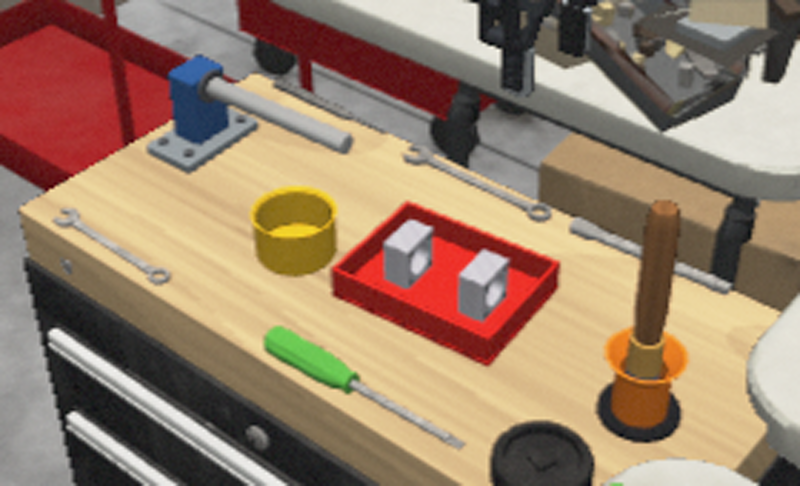

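The picture shows both blocks standing in the tray, the pot upright, the brush upright in its holder and the bystander tools undisturbed. I'm handing the job in.

```bash
python3 -c "
from bench import arm
print(arm.job_done())"
```

```text
the job is handed in; nothing more can be done
None
```

I handed the job in at about 44 s: both bearing blocks (only two were present) are in the red tray. The rod was dabbed near the stand, at mid-length and near its free end, each after a fresh dip (the pot was knocked aside partway, so later dips used its new position). The brush is back in its holder and the pot is upright; the hand-in returned no verdict.

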